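# Uncouple the hitch and hold the tongue up

### The arm

A 6-joint arm with a two-finger parallel gripper is mounted at the origin on a cart in front of the work surface, level with it; the furniture and walls round the work are solid. World frame = base frame: x ahead of the robot, y to its left, z up, the work surface at z = 0. Lengths are in m, angles in degrees, forces in N, time in s.
With the tool pointing down it reaches from about 0.375 to 0.9 m from the base axis. Payload 3.1 kg.
Tool frame: the origin (TCP) lies where the fingers leave the gripper's body, on its centre line; the fingertips stand bot.tips_ahead ahead of it and the grasp point (between the pads) lies 51 mm ahead of it (bot.tips_ahead is the distance from the TCP to the fingertips, in m); z points along the fingers, x is the direction in which the jaws open and shut, and the axes are right-handed (so a half turn about z gives the same grasp; the last joint's range is limited). The gripper opens to 87 mm and grips with 3 to 60 N. Pads are 19 mm wide; open, the fingers measure 117 mm over their backs; the gripper's body (75 mm by 190 mm) begins 51 mm behind the grasp point.
Start: joints at [-81.159, 30.224, 82.088, -0, 67.689, -10.227], TCP at [0.204, -0.591, 0.292] pointing down, gripper open.
Joint ranges: [-176.69, 176.69], [-43.24, 126.21], [12.49, 139.97], [-82, 262], [0, 151.66], [-163.58, 163.58]. Speed limits (degrees/s): [159.86, 159.86, 180, 180, 180, 180].

### API

Orientations are given as a 3x3 rotation matrix whose columns are the frame's x, y, z axes.
In Python, from rig import bot, vision, nets gives the robot as it stands.
- The arm moves only by the tool play_rows, never from a script. Its argument "series" is a list of rows, each an object of numbers: "tx", "ty", "tz": the shift along the world's x, y, z as a fraction of full scale; "turn": the turn about the world's z as a fraction of full scale. A call has 1 to 10 rows; each row shifts and turns the commanded pose from where the row before left it; what a row does not reach is not made up. Full scale, the value 1, is 0.8 m for a shift and 60 degrees for a turn. A row lasts 1/10 s, in which the tool goes at most 50 mm and 8.59 degrees, less where a joint would pass 70% of its speed; a pose out of reach is approached as far as the arm can. A call with a number of a shift or a turn outside -1 to 1 is refused whole. A call with a gripper value outside its range is refused whole. "gripper" is the opening, from 0 (shut) to 1 (fully open), set as the call begins (left out, the last holds). The fingers move at their own pace and stop on an object; the grip force is fixed at half the most. Time passes only in rows, so rows that do not move let the fingers close. It gives the time, the measured TCP pose, the force and the opening at its end, in the units of the state.
- bot.read_state(): the state, without advancing time (a new reading comes with each control period).
- vision.capture(name): name is "scene" or "top" or "wrist"; returns a dict with "pixels" (400x640x3 uint8, blue, green, red), "fx", "fy", "cx", "cy" (pixels), "extrinsics" (4x4, takes a point from camera to world coordinates). Camera axes: x right, y down, z forward; pixel columns grow to the right and rows downward; lengths in m; the calibration is good to about 2 mm. The wrist camera is an equidistant fisheye: a pixel r from the principal point sees the ray r / f radians off the axis. A picture is of the moment at which its call begins. There is no depth.
- bot.hand_in(): hands the job in, once; it reports no verdict.
Trained networks look in a picture, given as the dict that the camera call returned (one of the last four; its "shot" number tells which), for a name from the list of things; names that differ only in an ending like _2 or _b are one class to them, and where a whole thing is asked for, a point or a joint stands for the part that bears it (a point fixed in the world has none). Each returns a list of dicts, best first, with "confidence" (0 to 1); they miss things now and then, are a little off and sometimes report something else, mostly with a low value. They report only what shows in the picture. A call takes as long as a camera call.
- nets.look_for(picture, query): "at" ([column, row] as shares, 0 to 1, of the picture: columns of its width, rows of its height, amid what is visible of it).
- nets.masks_of(picture, query): "region" (400x640 bool, what is visible of it) and "at" ([column, row] as shares, 0 to 1, of the picture: columns of its width, rows of its height, amid what is visible of it).
The state is a dict: "time_s": time; "joint_positions": joint angles; "qvel": joint speeds; "tau": joint torques, N m; "position": TCP position; "tcp_rot": TCP orientation; "force": force on the tool from outside, world axes, zero at the start; "moment": the same for the moment, N m; "opening": opening from 0.0 (shut) to 1.0 (fully open).
Only numpy, scipy, OpenCV 4.12 (cv2) and the standard library are available. Lean on these libraries where they do the work, as an engineer would, in place of code of your own. Each camera call takes 0.05 s, during which the arm holds its last target.

### The job

Uncouple the trailer tongue stub from its hitch ball so that the ball can be greased: pull the coupler's spring latch out sideways, and with the latch out lift the tongue off the ball until the coupler is about 9 cm higher than it was. Finish while still holding the tongue up there with the gripper, steady, propped on nothing; leave the jar, the tape roll and the bottle beside it where they stand.

Things in the scene. Friction and masses are not known exactly. Their poses are not given: they have to be found in the camera images.
- stand: Hitch stand fixed to the bench: steel base plate 310 x 130 x 12 mm. Origin on the bench straight below the ball; x along the plate to the pivot bracket (away from the robot), y to its left (the latch sticks out on the -y side), z up. Plate from x = -75 to 235 mm. At x = 200 mm two cheeks (100 mm high, 72 mm over all) carry the tongue's level pivot pin, 80 mm above the bench.
- ball (a point): Centre of the steel hitch ball (diameter 50 mm), 80 mm above the bench; its top is at 105 mm. Its underside is a flat shoulder on a thinner neck, under which the latch's keeper locks.
- tongue: Grey tube 40 x 40 mm on the stand's pivot pin, with a dark round coupler (upside-down cup 72 mm across, 54 to 118 mm above the bench) over the ball. Origin on the pin; x away from the coupler, y along the pin to the left, z up when coupled. Coupler's axis at x = -200 mm. Turns up on the pin only (to 0.9 rad), falls when let go; lifting at the coupler takes 3 to 6 N. Latch in: locked after 3 mm.
- socket (a point): Middle of the coupler's open mouth (its lower rim), 54 mm above the bench when coupled.
- latch (a joint): Spring latch in the coupler's side, moving with the tongue: travel in m along the tongue's -y axis (to its right, parallel to the pin), 0 = fully in (locked), 0.022 = fully out at its stop. The ball is free from about 0.012 on. The spring pulls it in with 5.5 N at 0, 11 N fully out; it snaps back when let go.
- latch_grip (a point): Grip point on the latch's upright black pull plate: 12 mm thick (along its travel), 36 mm wide (along the tongue), 91 mm from the coupler's axis when in. Tongue down: the point is 108 mm above the bench, the plate spans 57 to 136 mm. 49 mm free between plate and coupler, but for the guide (its top 73 mm above the bench). The plate tilts with the tongue as it is lifted.
- jar: Closed jar of washers, 63 mm across, 76 mm high, loose; origin at the middle of its underside, z up. A bystander on the side of the tongue without the latch.
- tape_roll: Roll of masking tape, 70 mm across, 25 mm high, lying flat, loose; origin at the middle of its underside. A bystander beside the tongue on the latch's side, nearer the pivot.
- oiler: Red squeeze bottle with a white spout, 53 mm across, 160 mm high, loose; origin at the middle of its underside. A bystander on the side without the latch, farther back than the jar.

How it is judged (in metres and radians):
On the way, in this order (a step that is already met when the one before it is completed fails the run):
1. the latch is pulled out sideways while the tongue is still down on the ball (value of joint latch above 0.012 m and height (world z) of socket below 0.066 m), for 0.1 s.
2. the coupler is lifted clear of the ball (height (world z) of socket above 0.112 m), for 0.2 s.
At the end, for the whole second after the job is handed in: The program finishes while the fingers hold the tongue (or the latch on it, more than 1 N) with the coupler's mouth 60 to 130 mm higher than when coupled (114 to 184 mm above the bench), at rest, not propped on a bystander; jar, tape roll and bottle within 30 mm of where they stood (height (world z) of socket between 0.114 and 0.184 m and linear speed of tongue below 0.02 m/s and angular speed of tongue below 0.1 rad/s and contact force between the fingers and tongue above 1 N and contact force between tongue and jar below 0.3 N and contact force between tongue and tape_roll below 0.3 N and contact force between tongue and oiler below 0.3 N and distance of each of jar, tape_roll, oiler from where it was at the start of the episode below 0.03 m); the arm keeps its last pose, push and grip.
It fails at once if a bystander was knocked over or pushed away (distance of any of jar, tape_roll, oiler from where it was at the start of the episode above 0.03 m or angle between any of jar, oiler's own z axis and vertical above 0.5 rad).
It also fails if it takes over 35 s, if anything falls off the work surface, if the arm or the gripper's body presses on something with over 40 N, if the wrist force passes 120 N, or if a joint passes its speed limit or range.

## Working session

There is one attempt and no reset: what is moved stays moved. The work goes in short steps, Python scripts to look and compute and a tool call to move; the robot and the scene stay as the last step left them, time stands still between calls to the robot, and variables do not carry over. Pictures are saved under pics/ and viewed, and the job is handed in when it is done.

Besides the shell and the picture viewer there is one more tool, called after "Call:" as name([rows], argument=value, ...), one row to a line, values as JSON. play_rows: Moves the arm, as the interface text tells. Shift numbers are shares of 0.8 m and turn numbers shares of 60 degrees, none past 1 either way. Its arguments: {"type":"object","properties":{"series":{"type":"array"},"gripper":{"type":"number"}},"required":["series"]}

```bash
ls; mkdir -p pics
python3 - <<'E'
from rig import bot,vision,nets
import cv2,numpy as np
print(bot.read_state(), bot.tips_ahead)
for n in ["scene","top"]:
    p=vision.capture(n); cv2.imwrite(f"pics/{n}0.png",p["pixels"])
    print(n,p["fx"],p["fy"],p["cx"],p["cy"],p["extrinsics"])
    for q in ["stand","tongue","latch","latch_grip","jar","tape_roll","oiler","socket"]:
        try:
            r=nets.look_for(p,q); print(q,[(round(d["confidence"],2),np.round(np.array(d["at"])*[640,400],1)) for d in r[:2]])
        except Exception as e: print(q,e)
E
```

```text
pics
{'time_s': 0.0, 'joint_positions': array([-8.11597823e+01,  3.02799772e+01,  8.21545990e+01,  2.81702104e-03,
        6.76906950e+01, -1.02274813e+01]), 'qvel': array([-0.1964176 ,  0.0118648 , -0.0058921 , -0.009759  ,  0.01368102,
       -0.02029074]), 'tau': array([ 1.09203636e-03, -4.40040314e+01, -1.76590705e+01,  6.31712261e-02,
        5.80286491e-02, -1.52104994e-04]), 'position': array([ 0.20412497, -0.59012047,  0.29127056]), 'tcp_rot': array([[ 3.26667126e-01, -9.45139410e-01, -2.91057860e-04],
       [-9.45137024e-01, -3.26666969e-01,  2.16740999e-03],
       [-2.14358358e-03, -4.32932032e-04, -9.99997609e-01]]), 'force': array([ 0.41054516, -0.55907793,  0.764595  ]), 'moment': array([-0.00331841,  0.04297323, -0.05805413]), 'opening': 1.005392391937769} 0.0697
scene 487.87465808246947 487.87465808246947 322.10405641687896 203.27158839184415 [[-0.67535184 -0.52041398  0.52256022  0.08223946]
 [-0.73749293  0.47850179 -0.4765923   0.54576468]
 [-0.00202071 -0.70725195 -0.7069587   0.855601  ]
 [ 0.          0.          0.          1.        ]]
stand [(0.93, array([33
[... 155 characters left out ...]
 195.7]))]
jar []
tape_roll [(0.81, array([341.2, 189.7]))]
oiler [(0.66, array([276.3, 241.4]))]
socket [(0.92, array([349.7, 209.6]))]
top 407.7896994449381 407.7896994449381 318.0672692344556 195.5451821003856 [[ 0.02526547 -0.98919357  0.14442211  0.53094198]
 [-0.9996179  -0.02337858  0.01474752  0.00159826]
 [-0.01121177 -0.14473953 -0.98940627  0.92018179]
 [ 0.          0.          0.          1.        ]]
stand [(0.62, array([310.4, 220. ]))]
tongue [(0.86, array([316.2, 223.4]))]
latch []
latch_grip [(0.72, array([360.1, 245.7]))]
jar [(0.95, array([260.1, 264.4]))]
tape_roll [(0.84, array([365.3, 182.3]))]
oiler [(0.7, array([249.8, 200.7]))]
socket [(0.97, array([314.5, 225. ]))]
```

View pics/scene0.png

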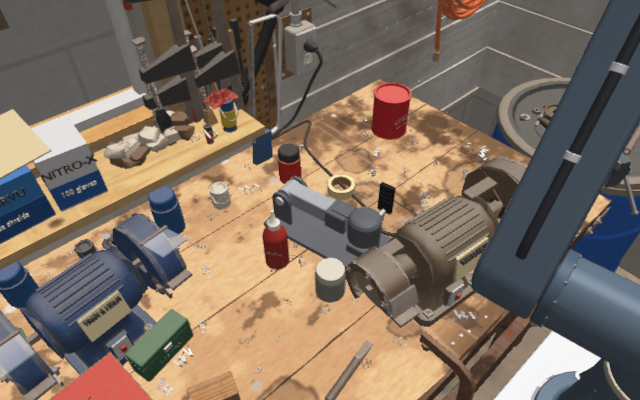

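View pics/top0.png

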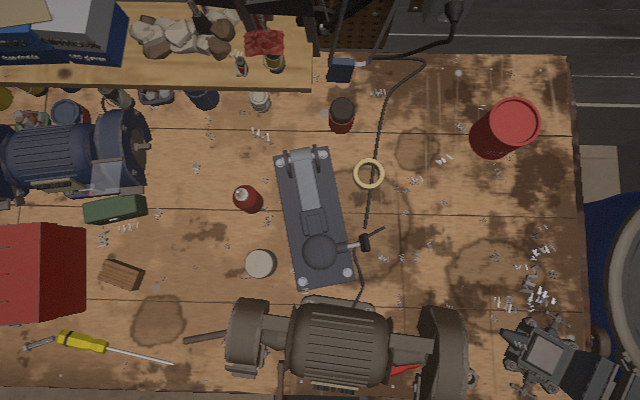

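Run:
```python
import cv2
a=cv2.imread("pics/top0.png")[120:320,210:410]; cv2.imwrite("pics/topz.png",cv2.resize(a,None,fx=3,fy=3,interpolation=cv2.INTER_CUBIC))
a=cv2.imread("pics/scene0.png")[130:330,240:500]; cv2.imwrite("pics/scz.png",cv2.resize(a,None,fx=3,fy=3,interpolation=cv2.INTER_CUBIC))
```

```text
(no output)
```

View pics/topz.png

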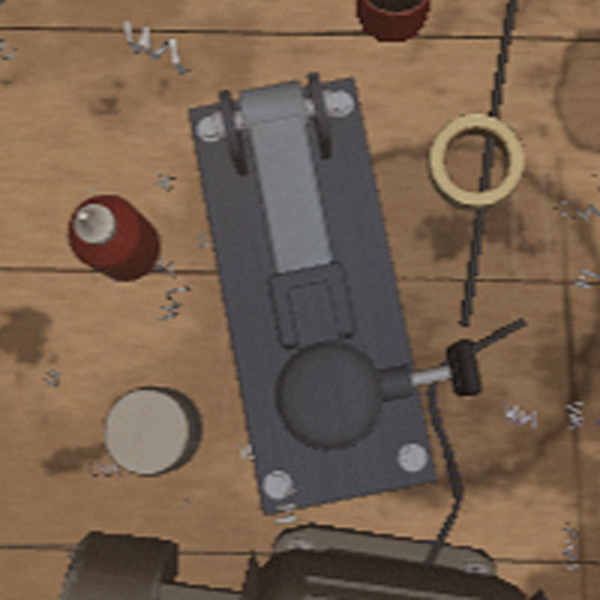

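View pics/scz.png

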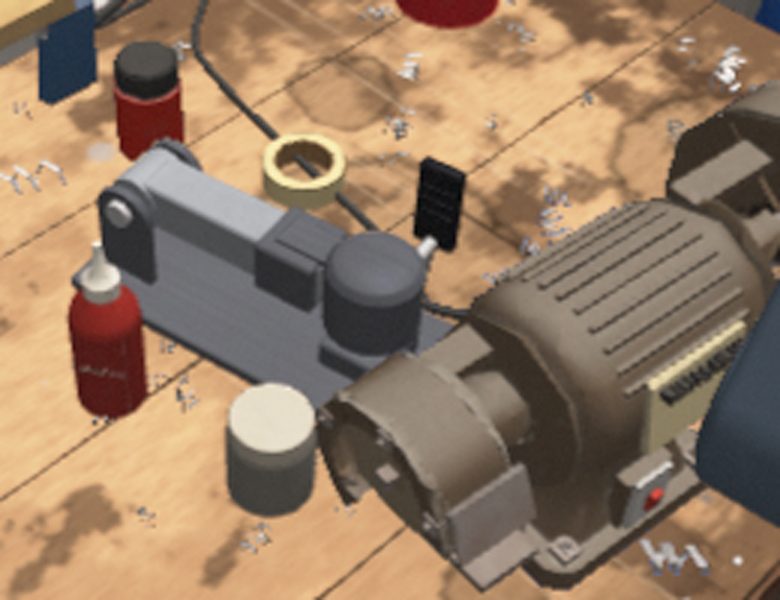

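```bash
cat > h.py <<'E'
import numpy as np
CAM={}
CAM["scene"]=(487.87465808246947,322.10405641687896,203.27158839184415,np.array([[-0.67535184,-0.52041398,0.52256022,0.08223946],[-0.73749293,0.47850179,-0.4765923,0.54576468],[-0.00202071,-0.70725195,-0.7069587,0.855601],[0,0,0,1]]))
CAM["top"]=(407.7896994449381,318.0672692344556,195.5451821003856,np.array([[0.02526547,-0.98919357,0.14442211,0.53094198],[-0.9996179,-0.02337858,0.01474752,0.00159826],[-0.01121177,-0.14473953,-0.98940627,0.92018179],[0,0,0,1]]))
def ray(c,u,v):
    f,cx,cy,E=CAM[c]; d=E[:3,:3]@np.array([(u-cx)/f,(v-cy)/f,1]); return E[:3,3],d
def atz(c,u,v,z):
    o,d=ray(c,u,v); return o+d*(z-o[2])/d[2]
def proj(c,P):
    f,cx,cy,E=CAM[c]; q=E[:3,:3].T@(np.asarray(P)-E[:3,3]); return np.array([f*q[0]/q[2]+cx,f*q[1]/q[2]+cy])
def tri(u1,u2):
    o1,d1=ray("scene",*u1);o2,d2=ray("top",*u2)
    A=np.stack([d1,-d2],1); s=np.linalg.lstsq(A,o2-o1,rcond=None)[0]
    a=o1+d1*s[0];b=o2+d2*s[1]; return (a+b)/2,np.linalg.norm(a-b)
E
python3 - <<'E'
from h import *
from scipy.optimize import least_squares
Z=lambda x,y:(210+x/3,120+y/3)
S=lambda x,y:(240+x/3,130+y/3)
obs=[("top",(235,65,12),Z(190,108)),("top",(235,-65,12),Z(355,78)),("top",(-75,-65,12),Z(436,480)),("top",(-75,65,12),Z(265,514)),
 ("top",(0,0,118),Z(330,392)),("scene",(0,0,118),S(375,265)),
 ("top",(0,-91,136),Z(462,368)),("scene",(0,-91,108),S(440,195))]
def W(p,q):
    c,s=np.cos(p[2]),np.sin(p[2]); x,y,z=np.array(q)/1000
    return np.array([p[0]+c*x-s*y,p[1]+s*x+c*y,z])
f=lambda p:np.concatenate([proj(c,W(p,q))-np.array(o) for c,q,o in obs])
r=least_squares(f,[.45,0,0],loss="soft_l1"); p=r.x
print(p,np.degrees(p[2])); print(f(p).reshape(-1,2).round(1))
for n,q in dict(grip=(0,-91,108),gripout=(0,-113,108),coup=(0,0,118),pivot=(200,0,80)).items(): print(n,W(p,q).round(4))
print("jar",atz("top",210+151/3,120+430/3,.076),"tape",atz("top",210+477/3,120+160/3,.025),"oil",atz("top",210+95/3,120+223/3,.16))
# grinder top guess
for uv in [(285,310),(390,305),(395,385),(285,380)]: print("grinder z=.2", atz("top",*uv,.2).round(3))
for s,t in [((475,205),(340,300)),]: print(tri(s,t))
E
```

```text
[0.53792157 0.00826989 0.2133679 ] 12.225080093884959
[[-0.8 -0.6]
 [ 0.  -1.1]
 [ 0.1  0.4]
 [-1.5  0.4]
 [-0.6  0.8]
 [ 0.4 -1.9]
 [ 2.1 -0.3]
 [ 0.2  0. ]]
grip [ 0.5572 -0.0807  0.108 ]
gripout [ 0.5618 -0.1022  0.108 ]
coup [0.5379 0.0083 0.118 ]
pivot [0.7334 0.0506 0.08  ]
jar [0.51126015 0.12872854 0.076     ] tape [ 0.71441677 -0.09751776  0.025     ] oil [0.64080725 0.15727289 0.16      ]
grinder z=.2 [0.436 0.064 0.2  ]
grinder z=.2 [ 0.449 -0.116  0.2  ]
grinder z=.2 [ 0.32  -0.124  0.2  ]
grinder z=.2 [0.322 0.06  0.2  ]
(array([ 0.40741001, -0.05740835,  0.21462558]), np.float64(0.11331465817148095))
```

Run:
```python
from rig import bot,vision,nets
import cv2,numpy as np
p=vision.capture("wrist"); cv2.imwrite("pics/w0.png",p["pixels"]); print(p["fx"],p["cx"],p["cy"],p["extrinsics"])
```

```text
309.70691628693146 319.33580910582117 204.94780477360206 [[ 3.26446938e-01 -9.06014829e-01 -2.69387317e-01  2.78246896e-01]
 [-9.45215397e-01 -3.12757287e-01 -9.35453553e-02 -5.63868344e-01]
 [ 5.00632672e-04  2.85166635e-01 -9.58477824e-01  3.84232334e-01]
 [ 0.00000000e+00  0.00000000e+00  0.00000000e+00  1.00000000e+00]]
```

View pics/w0.png

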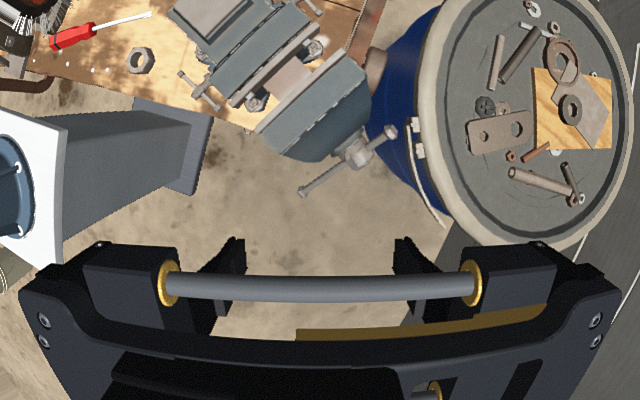

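The scene view shows the coupler at about (365,218) and the upright black latch plate at (387,195). A grinder stands in front of the stand. The top view agrees: coupler (320,251), plate (364,243). The fitted stand pose leaves residuals of 2 px or less. I'll raise the arm and go over with the jaws half open.

Call:
play_rows([
  {"tz":0.06,"turn":-0.057},
  {"tz":0.06,"turn":-0.057},
  {"tx":0.0315,"ty":0.0455},
  {"tx":0.0315,"ty":0.0455},
  {"tx":0.0315,"ty":0.0455},
  {"tx":0.0315,"ty":0.0455},
  {"tx":0.0315,"ty":0.0455},
  {"tx":0.0315,"ty":0.0455},
  {"tx":0.0315,"ty":0.0455},
  {"tx":0.0315,"ty":0.0455},
], gripper=0.45)

```text
invalid input
```

Call:
play_rows([
  {"tx":0.0315,"ty":0.0455},
  {"tx":0.0315,"ty":0.0455},
  {"tx":0.0315,"ty":0.0455},
  {"tx":0.0315,"ty":0.0455},
  {"tx":0.0315,"ty":0.0455},
  {"tx":0.0315,"ty":0.0455},
  {"tz":0},
  {"tz":0},
])

```text
invalid input
```

Run:
```python
from rig import bot,vision,nets
import cv2,numpy as np
p=vision.capture("wrist"); cv2.imwrite("pics/w1.png",p["pixels"]); print(p["extrinsics"])
s=bot.read_state(); print(s["position"],s["tcp_rot"],s["opening"],s["force"],s["time_s"],s["joint_positions"])
for q in ["latch_grip","socket"]:
    print(q,[(round(d["confidence"],2),np.round(np.array(d["at"])*[640,400],1)) for d in nets.look_for(p,q)[:2]])
from h import *
E=p["extrinsics"]
def wp(P):
    q=E[:3,:3].T@(np.array(P)-E[:3,3]); r=np.hypot(q[0],q[1]); t=np.arctan2(r,q[2]); return np.array([p["cx"],p["cy"]])+p["fx"]*t*q[:2]/r
print(wp([.5572,-.0807,.136]),wp([.5379,.0083,.118]))
```

```text
[[ 3.26446886e-01 -9.06014474e-01 -2.69388574e-01  2.78246926e-01]
 [-9.45215419e-01 -3.12759747e-01 -9.35369010e-02 -5.63868472e-01]
 [ 4.91884098e-04  2.85165063e-01 -9.58478296e-01  3.84227390e-01]
 [ 0.00000000e+00  0.00000000e+00  0.00000000e+00  1.00000000e+00]]
[ 0.20420493 -0.59066065  0.29225187] [[ 3.26661126e-01 -9.45141528e-01 -1.87032461e-06]
 [-9.45141528e-01 -3.26661126e-01  1.46767816e-05]
 [-1.44825981e-05 -3.02661253e-06 -1.00000000e+00]] 0.997491311304748 [ 0.04392857  0.06198516 -0.10823846] 1.0 [-8.11591660e+01  3.02223417e+01  8.20893174e+01  2.52418347e-05
  6.76891883e+01 -1.02254198e+01]
latch_grip []
socket []
[  59.01670473 -132.86406824] [  28.86731413 -107.12416772]
```

View pics/w1.png

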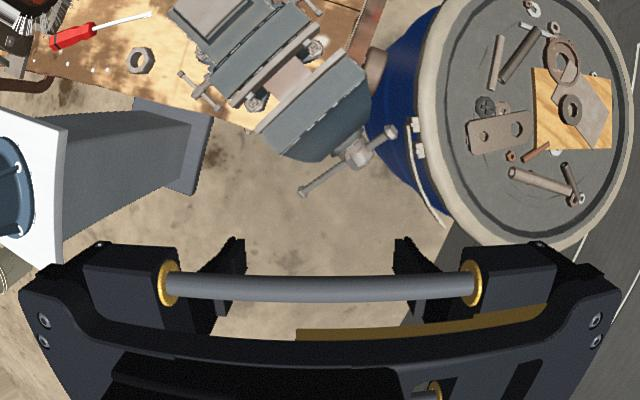

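The move calls were refused as invalid, so the arm hasn't moved. I'll retry with all four keys in every row.

Call:
play_rows([
  {"tx":0,"ty":0,"tz":0.06,"turn":-0.057},
  {"tx":0,"ty":0,"tz":0.06,"turn":-0.057},
], gripper=0.45)

```text
time_s: 1.3
position: [0.204, -0.5899, 0.3875]
tcp_rot: [[0.209, -0.978, -0.001], [-0.978, -0.209, 0.005], [-0.005, -0.0, -1.0]]
force: [-0.3, -1.1, 1.9]
opening: 0.895
```

Call:
play_rows([
  {"tx":0.0315,"ty":0.0455,"tz":0,"turn":0},
  {"tx":0.0315,"ty":0.0455,"tz":0,"turn":0},
  {"tx":0.0315,"ty":0.0455,"tz":0,"turn":0},
  {"tx":0.0315,"ty":0.0455,"tz":0,"turn":0},
  {"tx":0.0315,"ty":0.0455,"tz":0,"turn":0},
  {"tx":0.0315,"ty":0.0455,"tz":0,"turn":0},
  {"tx":0.0315,"ty":0.0455,"tz":0,"turn":0},
  {"tx":0.0315,"ty":0.0455,"tz":0,"turn":0},
])

```text
time_s: 2.1
position: [0.4065, -0.2979, 0.3885]
tcp_rot: [[0.212, -0.977, 0.001], [-0.977, -0.212, -0.0], [0.001, -0.0, -1.0]]
force: [1.1, -1.8, 0.8]
opening: 0.455
```

Call:
play_rows([
  {"tx":0.0315,"ty":0.0455,"tz":0,"turn":0},
  {"tx":0.0315,"ty":0.0455,"tz":0,"turn":0},
  {"tx":0.0315,"ty":0.0455,"tz":0,"turn":0},
  {"tx":0.0315,"ty":0.0455,"tz":0,"turn":0},
  {"tx":0.0315,"ty":0.0455,"tz":0,"turn":0},
  {"tx":0.0315,"ty":0.0455,"tz":0,"turn":0},
  {"tx":0,"ty":0,"tz":0,"turn":0},
  {"tx":0,"ty":0,"tz":0,"turn":0},
])

```text
time_s: 2.9
position: [0.5572, -0.0801, 0.3881]
tcp_rot: [[0.214, -0.977, -0.001], [-0.977, -0.214, -0.0], [0.0, 0.001, -1.0]]
force: [0.4, 0.3, -1.1]
opening: 0.448
```

Run:
```python
from rig import bot,vision,nets
import cv2,numpy as np
p=vision.capture("wrist"); cv2.imwrite("pics/w1.png",p["pixels"])
s=bot.read_state(); print(s["position"],s["tcp_rot"],s["opening"],s["force"],s["time_s"],s["joint_positions"])
for q in ["latch_grip"]:
    print(q,[(round(d["confidence"],2),np.round(np.array(d["at"])*[640,400],1)) for d in nets.look_for(p,q)[:2]])
E=p["extrinsics"]
def wp(P):
    q=E[:3,:3].T@(np.array(P)-E[:3,3]); r=np.hypot(q[0],q[1]); t=np.arctan2(r,q[2]); return np.array([p["cx"],p["cy"]])+p["fx"]*t*q[:2]/r
for P in ([.5572,-.0807,.136],[.5379,.0083,.118],[.7334,.0506,.1],s["position"]+s["tcp_rot"][:,2]*.0697): print(wp(P))
np.savez("w1.npz",E=E,k=[p["fx"],p["cx"],p["cy"]])
```

```text
[ 0.5566862  -0.08105728  0.38805815] [[ 2.12594640e-01 -9.77140092e-01 -8.71691098e-04]
 [-9.77140452e-01 -2.12594333e-01 -4.31489811e-04]
 [ 2.36309406e-04  9.43497055e-04 -9.99999527e-01]] 0.45154533541995523 [ 0.02821173 -0.2674569  -0.33862032] 2.95 [-1.96472061e+01  1.97121512e+01  8.40363738e+01 -4.12511499e-02
  7.62902025e+01  5.80881419e+01]
latch_grip [(0.86, array([315.2, 172.8]))]
[320.67917216 184.8737193 ]
[245.77713554 181.80571466]
[247.12856689  22.45461475]
[322.66804507 256.58884089]
```

View pics/w1.png

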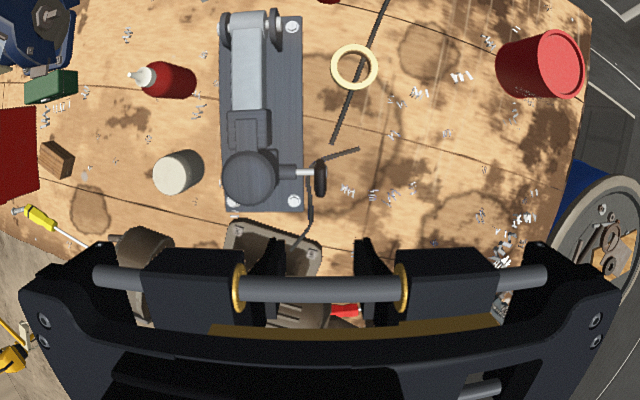

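Run:
```python
import cv2
a=cv2.imread("pics/w1.png")[110:260,200:400]; cv2.imwrite("pics/w1z.png",cv2.resize(a,None,fx=4,fy=4,interpolation=cv2.INTER_CUBIC))
```

```text
(no output)
```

View pics/w1z.png

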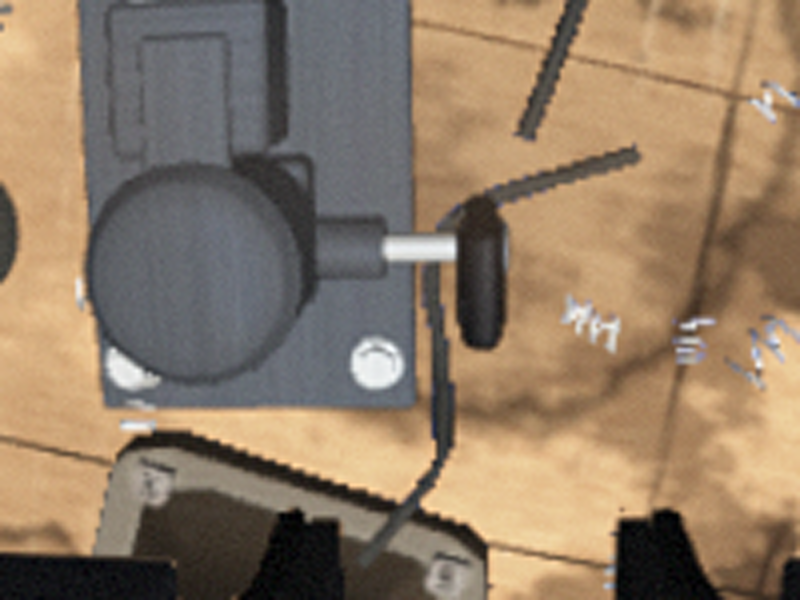

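Call:
play_rows([
  {"tx":0.003,"ty":0,"tz":-0.05,"turn":0},
  {"tx":0,"ty":0,"tz":-0.05,"turn":0},
  {"tx":0,"ty":0,"tz":-0.05,"turn":0},
  {"tx":0,"ty":0,"tz":-0.05,"turn":0},
  {"tx":0,"ty":0,"tz":-0.03,"turn":0},
  {"tx":0,"ty":0,"tz":0,"turn":0},
])

```text
time_s: 3.6
position: [0.5566, -0.082, 0.201]
tcp_rot: [[0.209, -0.978, -0.008], [-0.978, -0.209, 0.003], [-0.004, 0.007, -1.0]]
force: [-0.8, -0.3, -0.4]
opening: 0.452
```

Run:
```python
from rig import bot,vision,nets
import cv2,numpy as np
s=bot.read_state(); print(s["position"],s["force"],s["time_s"])
a=vision.capture("scene")["pixels"][100:300,260:460];b=vision.capture("wrist")["pixels"][60:320,150:490]
cv2.imwrite("pics/s2.png",cv2.resize(a,None,fx=3,fy=3,interpolation=cv2.INTER_CUBIC))
cv2.imwrite("pics/w2.png",cv2.resize(b,None,fx=2.2,fy=2.2,interpolation=cv2.INTER_CUBIC))
```

```text
[ 0.55659536 -0.08203599  0.20098057] [-0.79385754 -0.25030786 -0.39914724] 3.6
```

View pics/s2.png

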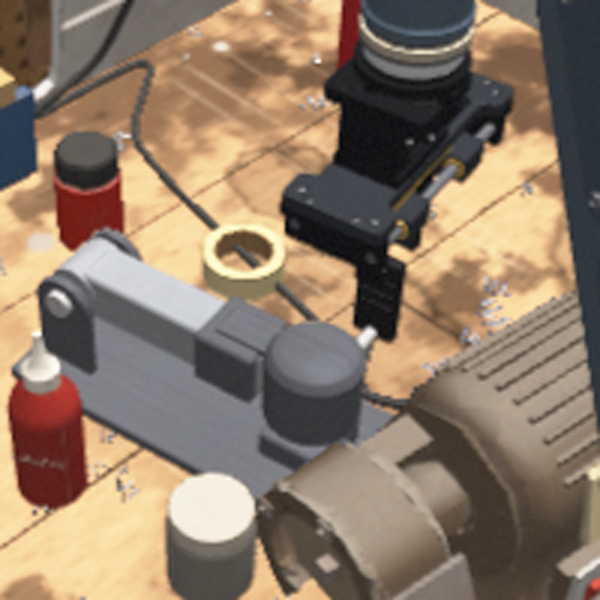

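View pics/w2.png

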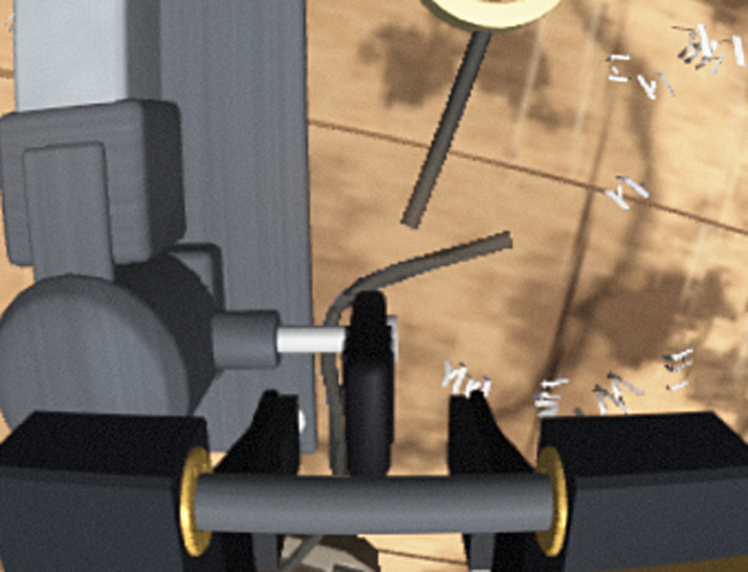

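The wrist view shows the plate (column about 368) between the two fingers (298 and 450) and clear of both. Next I'll go down to grip height and close.

Call:
play_rows([
  {"tx":0.003,"ty":0,"tz":-0.026,"turn":0},
  {"tx":0,"ty":0,"tz":-0.026,"turn":0},
  {"tx":0,"ty":0,"tz":0,"turn":0},
])

```text
time_s: 4.0
position: [0.5615, -0.0816, 0.1628]
tcp_rot: [[0.211, -0.977, -0.001], [-0.977, -0.211, 0.0], [-0.0, 0.001, -1.0]]
force: [-1.4, -0.3, -0.1]
opening: 0.448
```

Call:
play_rows([
  {"tx":0,"ty":0,"tz":0,"turn":0},
  {"tx":0,"ty":0,"tz":0,"turn":0},
  {"tx":0,"ty":0,"tz":0,"turn":0},
  {"tx":0,"ty":0,"tz":0,"turn":0},
  {"tx":0,"ty":0,"tz":0,"turn":0},
  {"tx":0,"ty":0,"tz":0,"turn":0},
  {"tx":0,"ty":0,"tz":0,"turn":0},
  {"tx":0,"ty":0,"tz":0,"turn":0},
], gripper=0)

```text
time_s: 4.8
position: [0.562, -0.08, 0.1635]
tcp_rot: [[0.212, -0.977, 0.001], [-0.977, -0.212, 0.001], [-0.001, -0.001, -1.0]]
force: [0.1, 5.6, 5.5]
opening: 0.134
```

Run:
```python
from rig import bot,vision,nets
import cv2,numpy as np
s=bot.read_state(); print(s["position"],s["force"],s["time_s"],s["opening"]*87)
a=vision.capture("scene")["pixels"][100:300,260:460]
cv2.imwrite("pics/s3.png",cv2.resize(a,None,fx=3,fy=3,interpolation=cv2.INTER_CUBIC))
```

```text
[ 0.56197372 -0.08000816  0.16349107] [0.05877967 5.60429524 5.46354424] 4.8 11.6499128471543
```

View pics/s3.png

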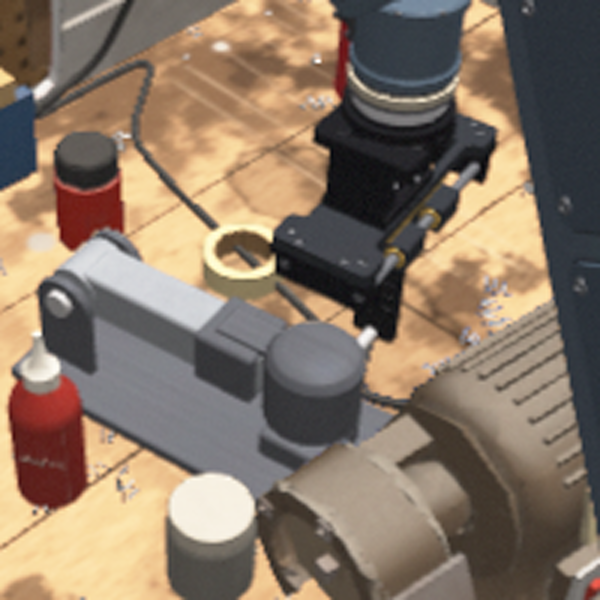

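Call:
play_rows([
  {"tx":0.0016,"ty":-0.0073,"tz":0,"turn":0},
  {"tx":0.0016,"ty":-0.0073,"tz":0,"turn":0},
  {"tx":0.0016,"ty":-0.0073,"tz":0,"turn":0},
  {"tx":0,"ty":0,"tz":0,"turn":0},
  {"tx":0,"ty":0,"tz":0,"turn":0},
  {"tx":0,"ty":0,"tz":0,"turn":0},
])

```text
time_s: 5.45
position: [0.5655, -0.096, 0.1634]
tcp_rot: [[0.212, -0.977, -0.0], [-0.977, -0.212, 0.004], [-0.004, -0.001, -1.0]]
force: [-0.0, 10.7, 7.0]
opening: 0.137
```

Run:
```python
from rig import bot,vision,nets
import cv2,numpy as np
s=bot.read_state(); print(s["position"],s["force"],s["time_s"],s["opening"]*87)
a=vision.capture("scene")["pixels"][100:300,260:460]
cv2.imwrite("pics/s4.png",cv2.resize(a,None,fx=3,fy=3,interpolation=cv2.INTER_CUBIC))
```

```text
[ 0.56549237 -0.09601727  0.16339581] [-4.76899098e-03  1.06839801e+01  6.99845432e+00] 5.45 11.88292341898221
```

View pics/s4.png

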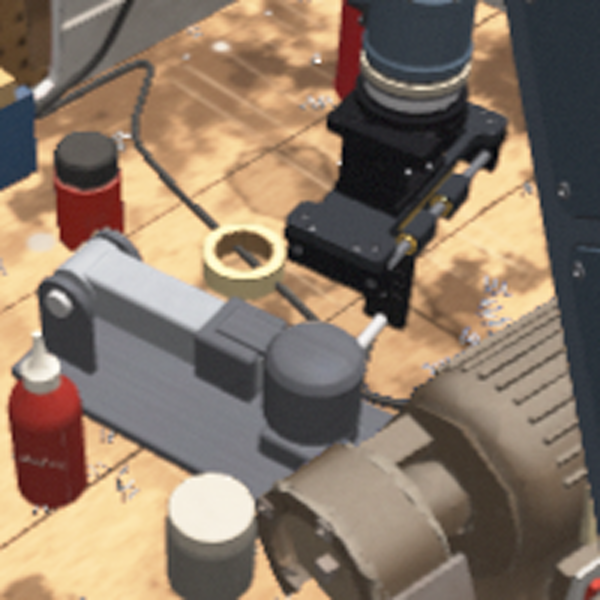

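Run:
```python
import numpy as np
t=np.linspace(0,.46,11); dx=.198*(1-np.cos(t))+.0325*np.sin(t); dz=.198*np.sin(t)-.0325*(1-np.cos(t))
a=np.radians(12.2)
for i in range(10):
    u=dx[i+1]-dx[i]; print(round(u*np.cos(a)/.8,4),round(u*np.sin(a)/.8,4),round((dz[i+1]-dz[i])/.8,4))
```

```text
0.0021 0.0005 0.0113
0.0026 0.0006 0.0112
0.0031 0.0007 0.0111
0.0036 0.0008 0.0109
0.0041 0.0009 0.0108
0.0046 0.001 0.0106
0.005 0.0011 0.0103
0.0055 0.0012 0.0101
0.0059 0.0013 0.0098
0.0064 0.0014 0.0095
```

The jaw gap still matches the plate thickness. The spring force is about 11 N after roughly 17 mm of travel, so the latch is out. I'll lift the first part of the arc and then check.

Call:
play_rows([
  {"tx":0.0021,"ty":0.0005,"tz":0.0113,"turn":0},
  {"tx":0.0026,"ty":0.0006,"tz":0.0112,"turn":0},
  {"tx":0.0031,"ty":0.0007,"tz":0.0111,"turn":0},
  {"tx":0,"ty":0,"tz":0,"turn":0},
  {"tx":0,"ty":0,"tz":0,"turn":0},
])

```text
time_s: 6.0
position: [0.57, -0.0939, 0.1878]
tcp_rot: [[0.212, -0.977, -0.005], [-0.977, -0.212, 0.006], [-0.007, 0.004, -1.0]]
force: [0.7, 10.3, -5.5]
opening: 0.133
```

Run:
```python
from rig import bot,vision,nets
import cv2,numpy as np
s=bot.read_state(); print(s["position"],s["force"],s["moment"],s["time_s"],s["opening"]*87)
a=vision.capture("scene")["pixels"][100:300,260:460]
cv2.imwrite("pics/s5.png",cv2.resize(a,None,fx=3,fy=3,interpolation=cv2.INTER_CUBIC))
```

```text
[ 0.57003645 -0.0938527   0.18780433] [ 0.72861096 10.27622282 -5.5193079 ] [ 1.00379202 -0.16984554  0.07599628] 6.0 11.538991837980863
```

View pics/s5.png

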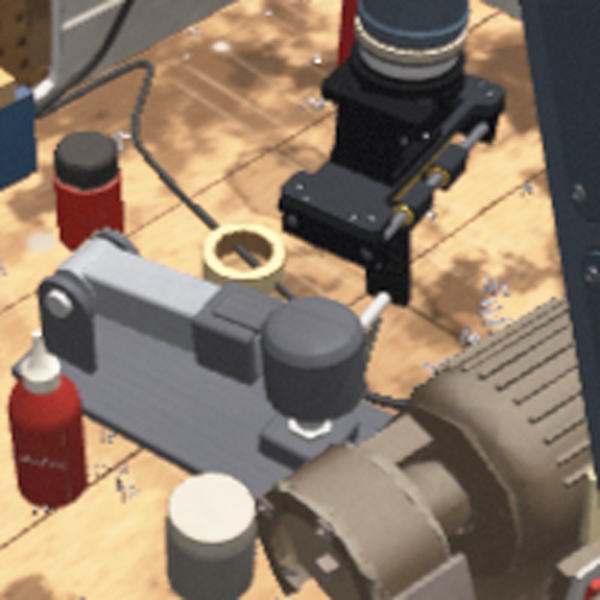

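The coupler is rising: the shiny neck shows below it at (310,428), and nothing is binding. I'll carry on along the arc.

Call:
play_rows([
  {"tx":0.0036,"ty":0.0008,"tz":0.0109,"turn":0},
  {"tx":0.0041,"ty":0.0009,"tz":0.0108,"turn":0},
  {"tx":0.0046,"ty":0.001,"tz":0.0106,"turn":0},
  {"tx":0.005,"ty":0.0011,"tz":0.0103,"turn":0},
  {"tx":0.0055,"ty":0.0012,"tz":0.0101,"turn":0},
  {"tx":0.0059,"ty":0.0013,"tz":0.0098,"turn":0},
  {"tx":0.0064,"ty":0.0014,"tz":0.0095,"turn":0},
  {"tx":0,"ty":0,"tz":0,"turn":0},
  {"tx":0,"ty":0,"tz":0,"turn":0},
  {"tx":0,"ty":0,"tz":0,"turn":0},
])

```text
time_s: 7.05
position: [0.5957, -0.0876, 0.2444]
tcp_rot: [[0.213, -0.977, -0.012], [-0.977, -0.213, 0.006], [-0.009, 0.011, -1.0]]
force: [-4.5, 8.2, -3.0]
opening: 0.134
```

Call:
play_rows([
  {"tx":0,"ty":0,"tz":0,"turn":0},
  {"tx":0,"ty":0,"tz":0,"turn":0},
  {"tx":0,"ty":0,"tz":0,"turn":0},
  {"tx":0,"ty":0,"tz":0,"turn":0},
  {"tx":0,"ty":0,"tz":0,"turn":0},
])

```text
time_s: 7.55
position: [0.5957, -0.0876, 0.2444]
tcp_rot: [[0.213, -0.977, -0.012], [-0.977, -0.213, 0.006], [-0.009, 0.011, -1.0]]
force: [-4.9, 8.6, -3.3]
opening: 0.136
```

Run:
```python
from rig import bot,vision,nets
import cv2,numpy as np
s=bot.read_state(); print(s["position"],s["force"],s["moment"],s["time_s"],s["opening"]*87,s["qvel"])
q=vision.capture("scene"); a=q["pixels"][100:300,260:460]
cv2.imwrite("pics/s6.png",cv2.resize(a,None,fx=3,fy=3,interpolation=cv2.INTER_CUBIC))
t=vision.capture("top"); cv2.imwrite("pics/t6.png",t["pixels"])
```

```text
[ 0.59567061 -0.08764466  0.24444769] [-4.88336416  8.5937178  -3.31523637] [0.64761619 0.77129485 0.10473086] 7.55 11.859442691809178 [ 0.09935338  0.0276133   0.11249238  0.06189132  0.08315355 -0.095351  ]
```

View pics/s6.png

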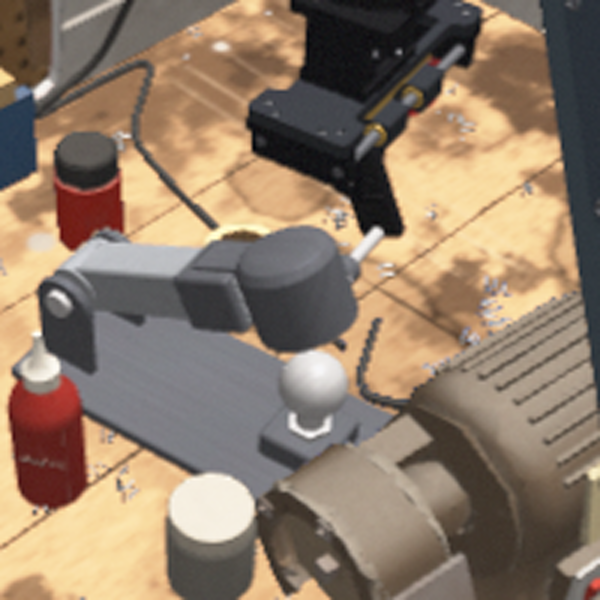

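View pics/t6.png

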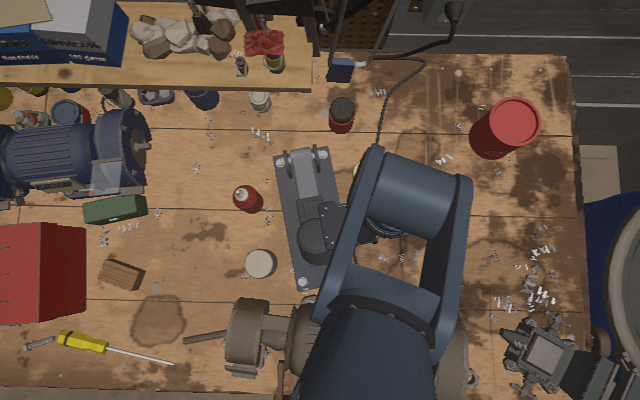

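Run:
```python
from h import *
a=.21337; piv=np.array([.7334,.0506,.08])
for th in (.35,.4,.44,.48):
    def P(x,z): 
        u=x*np.cos(th)+z*np.sin(th); w=-x*np.sin(th)+z*np.cos(th); return piv+[u*np.cos(a),u*np.sin(a),w]
    print(th,"top zoom",(proj("scene",P(-.2,.038))-[260,100])*3,"tube/collar",(proj("scene",P(-.13,.02))-[260,100])*3,"socket z",P(-.2,-.026)[2].round(4),"mouth",(proj("scene",P(-.2,-.026))-[260,100])*3)
```

```text
0.35 top zoom [290.16857456 265.26958403] tube/collar [215.98479081 274.18607686] socket z 0.1242 mouth [312.79480063 341.11258791]
0.4 top zoom [283.90269219 252.63844935] tube/collar [212.20461087 266.46720326] socket z 0.1339 mouth [310.59806803 329.78851822]
0.44 top zoom [278.45391258 242.50774499] tube/collar [208.92832865 260.27891744] socket z 0.1417 mouth [308.37925024 320.52166779]
0.48 top zoom [272.62764848 232.379693  ] tube/collar [205.43377717 254.09258665] socket z 0.1493 mouth [305.74942172 311.08949426]
```

The ball is fully exposed and the coupler's mouth is at roughly 0.13–0.14 m, inside the band. A further 10 mm puts it closer to 9 cm of lift.

Call:
play_rows([
  {"tx":0.0025,"ty":0.0005,"tz":0.0055,"turn":0},
  {"tx":0.0025,"ty":0.0005,"tz":0.0055,"turn":0},
  {"tx":0,"ty":0,"tz":0,"turn":0},
  {"tx":0,"ty":0,"tz":0,"turn":0},
  {"tx":0,"ty":0,"tz":0,"turn":0},
  {"tx":0,"ty":0,"tz":0,"turn":0},
  {"tx":0,"ty":0,"tz":0,"turn":0},
  {"tx":0,"ty":0,"tz":0,"turn":0},
  {"tx":0,"ty":0,"tz":0,"turn":0},
  {"tx":0,"ty":0,"tz":0,"turn":0},
])

```text
time_s: 8.65
position: [0.601, -0.0866, 0.2529]
tcp_rot: [[0.213, -0.977, -0.009], [-0.977, -0.213, 0.007], [-0.009, 0.008, -1.0]]
force: [-0.7, 10.0, -7.4]
opening: 0.137
```

Call:
play_rows([
  {"tx":0,"ty":0,"tz":0,"turn":0},
  {"tx":0,"ty":0,"tz":0,"turn":0},
  {"tx":0,"ty":0,"tz":0,"turn":0},
  {"tx":0,"ty":0,"tz":0,"turn":0},
  {"tx":0,"ty":0,"tz":0,"turn":0},
])

```text
time_s: 9.15
position: [0.6009, -0.0867, 0.2529]
tcp_rot: [[0.213, -0.977, -0.009], [-0.977, -0.213, 0.007], [-0.008, 0.008, -1.0]]
force: [-2.1, 9.6, -7.1]
opening: 0.133
```

Run:
```python
from rig import bot,vision,nets
import cv2,numpy as np
s=bot.read_state(); print(s["position"],s["force"],s["time_s"],s["opening"]*87)
q=vision.capture("scene"); a=q["pixels"][100:300,260:460]
cv2.imwrite("pics/s7.png",cv2.resize(a,None,fx=3,fy=3,interpolation=cv2.INTER_CUBIC))
```

```text
[ 0.60093575 -0.08667533  0.25285587] [-2.06214556  9.56461554 -7.06907485] 9.15 11.577284106366331
```

View pics/s7.png

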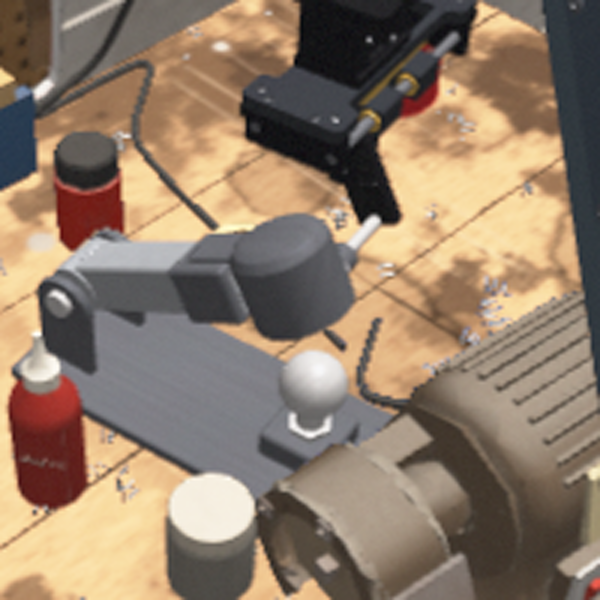

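The coupler is clear above the ball, and the jar and bottle are at the same pixels as at the start. The tape roll is mostly hidden, but nothing has come near it. The pose and forces are steady, so I'm handing in.

Run:
```python
from rig import bot
print(bot.hand_in()); s=bot.read_state(); print(s["position"],s["force"],s["opening"]*87)
```

```text
the job is handed in; nothing more can be done
None
the job is handed in; nothing more can be done
```

The tongue is uncoupled and the gripper is holding it up off the ball by the latch plate; I've handed the job in at about 9.2 s. I gripped the plate, pulled the latch out about 17 mm with the tongue still down, then lifted along the pivot arc.

**Last checks before hand-in:**
- **Height:** the coupler's mouth is at about 0.14 m, 8–9 cm above coupled and inside the 114–184 mm band. I worked this out from the camera picture and the arm pose rather than measuring it directly.
- **Grip:** the jaw gap stayed at 11.5–11.9 mm on the 12 mm plate.
- **Steadiness:** the arm moved 0.1 mm or less over the last 0.5 s. The spring pull was about 10 N and the load about 7 N.
- **Bystanders:** the jar and bottle were where they started. The tape roll was mostly hidden behind the coupler in the final picture, so I couldn't check it there, but the arm never came near it.

**What went wrong or disagreed:**
- The first two move calls were refused because their rows left out some of the numbers; nothing moved.
- The wrist camera put the plate about 4 mm farther along the tongue than the other cameras did, so I shifted the grip a few millimetres towards it.
- While the tongue was still down, the force reading showed an upward push of 5–7 N that I couldn't explain. It reversed to the expected downward load once I lifted.

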